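# Point out the panels on order

### The job

Press the call button to call the packer, then show which carved panels are on order: point at the middle of the top of the large round stack from just above, about 4 cm from the wood to the tool point, and keep still there for two seconds; then point at the hexagonal stack in the same way for two seconds and finish while still pointing there. Do not touch or lift any of the panels, do not come down close over any other stack, and leave the phone, the mug and the brush where they are.

Things in the scene. Friction and masses are not known exactly. Their poses are not given: they have to be found in the camera images.
- large_round_stack: Fixed pile of plain carved wooden panels, circular, 116 mm across, standing on the bench. Origin: centre of the pile's upper face, 55 to 100 mm above the bench, z up; the loose top panel lies on this face. The five piles stand in an arc in any order, about 230 mm apart.
- large_round_panel: Loose top panel of the large round stack: same outline (circular, 116 mm across), 16 mm thick, about 0.1 kg or less. Origin: centre of its underside, z up.
- large_round_top (a point): Centre of the upper face of the large round stack's top panel (the top of the whole stack), z up.
- hexagon_stack: Fixed pile of plain carved wooden panels, regular hexagon, 106 mm across the flats, standing on the bench. Origin: centre of the pile's upper face, 55 to 100 mm above the bench, z up; the loose top panel lies on this face. The five piles stand in an arc in any order, about 230 mm apart.
- hexagon_panel: Loose top panel of the hexagonal stack: same outline (regular hexagon, 106 mm across the flats), 16 mm thick, about 0.1 kg or less. Origin: centre of its underside, z up.
- hexagon_top (a point): Centre of the upper face of the hexagonal stack's top panel (the top of the whole stack), z up.
- small_round_stack: Fixed pile of plain carved wooden panels, circular, only 74 mm across, standing on the bench. Origin: centre of the pile's upper face, 55 to 100 mm above the bench, z up; the loose top panel lies on this face. The five piles stand in an arc in any order, about 230 mm apart.
- small_round_panel: Loose top panel of the small round stack: same outline (circular, only 74 mm across), 16 mm thick, about 0.1 kg or less. Origin: centre of its underside, z up.
- small_round_top (a point): Centre of the upper face of the small round stack's top panel (the top of the whole stack), z up.
- square_stack: Fixed pile of plain carved wooden panels, square, 104 mm sides, standing on the bench. Origin: centre of the pile's upper face, 55 to 100 mm above the bench, z up; the loose top panel lies on this face. The five piles stand in an arc in any order, about 230 mm apart.
- square_panel: Loose top panel of the square stack: same outline (square, 104 mm sides), 16 mm thick, about 0.1 kg or less. Origin: centre of its underside, z up.
- square_top (a point): Centre of the upper face of the square stack's top panel (the top of the whole stack), z up.
- flower_stack: Fixed pile of plain carved wooden panels, eight-lobed scalloped flower, 120 mm across, standing on the bench. Origin: centre of the pile's upper face, 55 to 100 mm above the bench, z up; the loose top panel lies on this face. The five piles stand in an arc in any order, about 230 mm apart.
- flower_panel: Loose top panel of the flower-shaped stack: same outline (eight-lobed scalloped flower, 120 mm across), 16 mm thick, about 0.1 kg or less. Origin: centre of its underside, z up.
- flower_top (a point): Centre of the upper face of the flower-shaped stack's top panel (the top of the whole stack), z up.
- call_top (a point): Centre of the top of the call button: a round grey push button of 40 mm diameter in a low black housing on the bench, nearest the robot; pressed straight down.
- call (a joint): Travel of the call button: 0 released, 0.006 m fully down (about 5 N there). The call is made from 0.004 m. A spring returns it.
- phone: Loose black phone, 148 x 72 x 8 mm, lying flat on the square stack. Origin: centre of its underside.
- mug: Loose white mug, 76 mm across, 90 mm tall, standing on the bench. Origin: centre of its underside.
- brush: Loose hand brush lying flat on the bench. Origin: underside, near the middle of its length.
Mind the look-alikes: they are no part of the job. Leave any pink look-alike of the hexagon_panel alone.

How it is judged:
By the outcome, as a careful person would: the job done as asked, in the order asked, and still so for the second after the job is handed in, with the robot touching nothing.
It also fails if it takes over 53 s, if anything falls off the work surface, if the arm or the gripper's body presses on something with over 40 N, if the wrist force passes 120 N, or if a joint passes its speed limit or range.

### The arm

A 7-joint arm with a two-finger parallel gripper is mounted at the origin on the work surface. World frame = base frame: x ahead of the robot, y to its left, z up, the work surface at z = 0. Lengths are in m, angles in rad, forces in N, time in s.
With the tool pointing down it reaches from about 0.4 to 0.85 m from the base axis. Payload 10.4 kg.
Tool frame: the origin (TCP) lies between the finger pads, 19 mm behind the fingertips; this is the grasp point; z points along the fingers, y is the line along which they close (so a half turn about z gives the same grasp; the last joint's range is limited). The gripper opens to 87 mm and grips with 3 to 60 N. Pads are 19 mm wide; open, the fingers measure 117 mm over their backs; the gripper's body (75 mm by 190 mm) begins 51 mm behind the grasp point.
Start: joints at [-1.328, 0.332, -0.065, 1.46, 0.022, 1.35, -0.088], TCP at [0.164, 0.603, 0.241] pointing down, gripper open.
Joint ranges: [-2.6, 2.6], [-0.5, 2.12], [-1.47, 1.34], [0.16, 2.42], [-1.27, 4.41], [0.06, 2.06], [-2.6, 2.6]. Speed limits (rad/s): [2.22, 2.22, 2.79, 2.79, 3.14, 3.14, 3.14].

### API

Orientations are given as a unit quaternion [x, y, z, w].
In Python, from bench import * gives the robot as it stands.
- The arm moves only by the tool carry_out, never from a script. Its argument "deltas" is a list of rows, each an object with "hand": the finger opening in mm, from 0 to 87; "dp": the shift along the tool's x, y, z each as a share of 250 mm, from -1 to 1, a list of three; "spin": the turn about the tool's z as a share of pi rad, from -1 to 1. In form: [{"hand": hand, "dp": [dx, dy, dz], "spin": spin}, ...]. A call has 1 to 20 rows; each row is the pose to reach, as a shift and turn from the pose commanded when the call began, along the tool's axes at that moment, turning the shorter way round; what a row does not reach only later rows make up. A row lasts 1/10 s, in which the tool goes at most 50 mm and 8.59 degrees, less where a joint would pass 70% of its speed; a pose out of reach is approached as far as the arm can. A call with a number of a shift or a turn outside -1 to 1 is refused whole. A call with a gripper value outside its range is refused whole. The fingers move at their own pace and stop on an object; "force" is the grip in N (left out, the last holds). Time passes only in rows, so rows that repeat a pose let the fingers close. It gives the time, the measured TCP pose, the force, the opening and the grip force at its end, in the units of the state.
- read_state(): the state, without advancing time (a new reading comes with each control period).
- camera(name): name is "scene" or "top" or "wrist"; returns the picture (480x640x3 uint8, red, green, blue); there is no depth.
- get_calibration(name): a dict with "fx", "fy", "cx", "cy" (pixels), "k1" (the pictures are not rectified: a ray, as slopes to the right and down, at radius r is drawn at 1 + k1 r^2 times it, then the intrinsics apply), "R" (3x3) and "t" (3): a world point X has camera coordinates R X + t; the wrist camera has in their place "mount" (4x4, takes a point from camera to tool coordinates, whose origin is the TCP and whose axes are the flange's). Camera axes: x right, y down, z forward; pixel columns grow to the right and rows downward; lengths in m; the calibration is good to about 2 mm. A picture is of the moment at which its call begins: read the wrist's pose just before it. get_calibration takes no time and is no camera call.
- close_job(): hands the job in; it is judged then, once.
The state is a dict: "time": time; "joint_positions": joint angles; "joint_vel": joint speeds; "joint_torque": joint torques, N m; "ee_pos": TCP position; "eef_rot": TCP orientation; "ft_force": force on the tool from outside, world axes, zero at the start; "torque": the same for the moment, N m; "width": finger opening in m; "grip_force": force on a finger pad.
Only numpy, scipy, OpenCV 4.12 (cv2) and the standard library are available. Lean on these libraries where they do the work, as an engineer would, in place of code of your own. Each camera call takes 0.05 s, during which the arm holds its last target. There are 200 camera calls.

## Working session

There is one attempt and no reset: what is moved stays moved. The work goes in short steps, Python scripts to look and compute and a tool call to move; the robot and the scene stay as the last step left them, time stands still between calls to the robot, and variables do not carry over. Pictures are saved under pics/ and viewed, at most 10 in all, crops included, and the job is handed in when it is done.

Besides the shell and the picture viewer there is one more tool, called after "Call:" in YAML: its name, and indented under it one key for each argument. carry_out: Moves the arm, as the interface text tells. Its arguments: {"type":"object","properties":{"deltas":{"type":"array","items":{"type":"object","properties":{"hand":{"type":"number"},"dp":{"type":"array","items":{"type":"number","minimum":-1,"maximum":1}},"spin":{"type":"number","minimum":-1,"maximum":1}}}},"force":{"type":"number"}},"required":["deltas"]}

```bash
mkdir -p pics
python3 - <<'E'
from bench import *
import cv2
s=read_state();print(s['time'],s['ee_pos'],s['eef_rot'],s['width'],s['ft_force'])
for n in ['top','scene']:
    im=camera(n);cv2.imwrite(f'pics/{n}.png',im[:,:,::-1]);c=get_calibration(n);print(n,c)
E
```

```text
0.0 [0.16408027 0.60271341 0.24045278] [ 1.32491754e-01  9.91183860e-01 -6.98319100e-04 -5.73992797e-05] 0.0869504332015717 [-0.28304978  0.59526666 -0.06945083]
top {'fx': 505.70125490570746, 'fy': 505.70125490570746, 'cx': 313.0218577716056, 'cy': 239.62623689181154, 'k1': 0.04629615342350352, 'R': array([[-2.43083536e-03, -9.99996580e-01,  9.65271838e-04],
       [-9.92379181e-01,  2.29339652e-03, -1.23200252e-01],
       [ 1.23197617e-01, -1.25739521e-03, -9.92381361e-01]]), 't': array([0.01505645, 0.59130709, 1.38503314])}
scene {'fx': 500.80511188344497, 'fy': 500.80511188344497, 'cx': 324.1319018883642, 'cy': 239.04243955302698, 'k1': 0.0021420350521947, 'R': array([[-0.04612365,  0.99891064, -0.00708184],
       [ 0.80927912,  0.03320969, -0.5864848 ],
       [-0.58561072, -0.032782  , -0.80992927]]), 't': array([ 0.02007967, -0.40423074,  1.50284835])}
```

View pics/top.png

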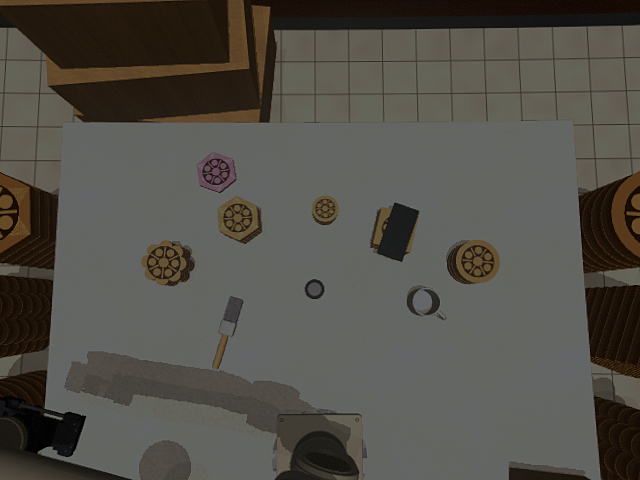

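View pics/scene.png

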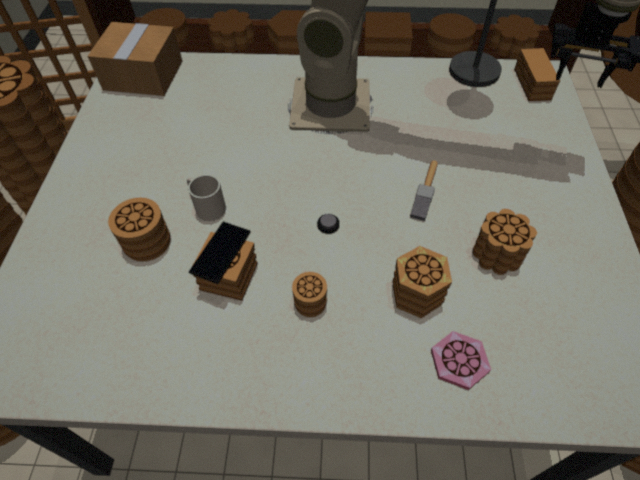

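The top view shows the large round stack at (477,261), the tan hexagon at (239,218), and the button at (314,289). The possible mix-ups are:
- **Large round:** the small round stack at (325,209) and the flower at (167,263).
- **Hexagon:** the pink one at (216,172).
- **Button:** none, though the mug is at (423,300).

The scene view shows the large round at (137,219), the hexagon at (423,274) and the button at (328,223).

```bash
cat > h.py <<'E'
import numpy as np,cv2
from bench import *
C={n:get_calibration(n) for n in('top','scene')}
def ray(n,p):
    c=C[n];K=np.array([[c['fx'],0,c['cx']],[0,c['fy'],c['cy']],[0,0,1]])
    u=cv2.undistortPoints(np.array([[p]],float),K,np.array([c['k1'],0,0,0,0.]))[0,0]
    d=c['R'].T@np.r_[u,1];return -c['R'].T@c['t'],d/np.linalg.norm(d)
def onz(n,p,z):
    o,d=ray(n,p);return o+d*(z-o[2])/d[2]
def tri(p,q):
    (a,d),(b,e)=ray('top',p),ray('scene',q)
    s,t=np.linalg.lstsq(np.c_[d,-e],b-a,rcond=None)[0]
    return (a+s*d+b+t*e)/2,np.linalg.norm(a+s*d-b-t*e)
E
cat > m.py <<'E'
from h import *
G={'round':((477,261),(137,219)),'hex':((239,218),(423,274)),'small':((325,209),(310,287)),'flower':((167,263),(508,230)),'button':((314,289),(328,221))}
tiles=[]
for k,g in G.items():
    cs=[];hs=[]
    for n,p in zip(('top','scene'),g):
        im=cv2.imread(f'pics/{n}.png');r=36;x0,y0=p[0]-r,p[1]-r
        w=im[y0:y0+2*r,x0:x0+2*r];hsv=cv2.cvtColor(w,cv2.COLOR_BGR2HSV)
        if k=='button':
            v=hsv[...,2];m=((v<75)&(np.hypot(*np.mgrid[-r:r,-r:r])<16)).astype(np.uint8)
        else:
            m0=((hsv[...,1]>70)&(hsv[...,0]<35)).astype(np.uint8)
            v=hsv[...,2];th,_=cv2.threshold(v[m0>0],0,255,cv2.THRESH_OTSU)
            m=((v>th)&(m0>0)).astype(np.uint8)
            m=cv2.morphologyEx(m,cv2.MORPH_OPEN,np.ones((2,2),np.uint8))
        c=max(cv2.findContours(m,cv2.RETR_EXTERNAL,cv2.CHAIN_APPROX_NONE)[0],key=cv2.contourArea)
        h=cv2.convexHull(c);M=cv2.moments(h);q=(M['m10']/M['m00']+x0,M['m01']/M['m00']+y0)
        cs.append(q);hs.append(h[:,0]+[x0,y0])
        o=cv2.resize(w,None,fx=4,fy=4,interpolation=0);cv2.polylines(o,[h*4+2],1,(0,255,0),1)
        cv2.circle(o,(int((q[0]-x0)*4+2),int((q[1]-y0)*4+2)),3,(255,0,0),-1);tiles.append(o)
    X,e=tri(*cs)
    sz=[]
    for n,h in zip(('top','scene'),hs):
        P=np.array([onz(n,p,X[2])[:2] for p in h]);sz+=list(np.round(np.ptp(P,axis=0),3))
    print(k,np.round(cs,1).tolist(),X.round(4),'gap',round(e,4),'size',sz,'reach',np.hypot(*X[:2]).round(3))
a=np.hstack(tiles[0::2]);b=np.hstack(tiles[1::2]);o=np.vstack([a,b])
cv2.imwrite('pics/crop.png',cv2.resize(o,(800,320)))
E
python3 m.py
```

```text
round [[478.4, 261.9], [134.9, 218.2]] [ 0.5232 -0.4274  0.0893] gap 0.0033 size [np.float64(0.113), np.float64(0.115), np.float64(0.116), np.float64(0.117)] reach 0.676
hex [[238.4, 218.7], [424.6, 271.3]] [0.6418 0.2177 0.0942] gap 0.0041 size [np.float64(0.118), np.float64(0.106), np.float64(0.12), np.float64(0.11)] reach 0.678
small [[325.7, 209.3], [310.1, 287.5]] [ 0.6727 -0.0201  0.0632] gap 0.0034 size [np.float64(0.071), np.float64(0.07), np.float64(0.072), np.float64(0.073)] reach 0.673
flower [[163.0, 265.7], [509.8, 230.9]] [0.5163 0.42   0.0779] gap 0.0023 size [np.float64(0.108), np.float64(0.118), np.float64(0.119), np.float64(0.121)] reach 0.666
button [[314.1, 288.6], [327.9, 224.2]] [0.4553 0.0106 0.0019] gap 0.0008 size [np.float64(0.054), np.float64(0.051), np.float64(0.054), np.float64(0.052)] reach 0.455
```

View pics/crop.png

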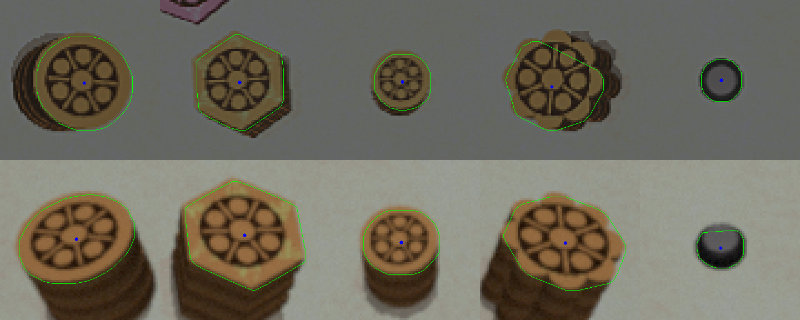

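Both targets match on outline, size and height (round about 115 mm across at z≈0.089, hexagon at z≈0.094). The two-view gaps are 4 mm or less. The button is at (0.455, 0.011). First move: half way to the button, with the fingers closed.

Call:
carry_out:
  deltas:
    - {"hand": 0,"dp": [-0.09,-0.1,0],"spin": 0}
    - {"hand": 0,"dp": [-0.22,-0.25,0],"spin": 0}
    - {"hand": 0,"dp": [-0.35,-0.4,0],"spin": 0}
    - {"hand": 0,"dp": [-0.48,-0.55,0],"spin": 0}
    - {"hand": 0,"dp": [-0.61,-0.7,0],"spin": 0}
    - {"hand": 0,"dp": [-0.74,-0.85,0],"spin": 0}
    - {"hand": 0,"dp": [-0.83,-0.95,0],"spin": 0}
    - {"hand": 0,"dp": [-0.87,-0.99,0],"spin": 0}
    - {"hand": 0,"dp": [-0.87,-0.99,0],"spin": 0}

```text
time: 1.0
ee_pos: [0.3098, 0.306, 0.2413]
eef_rot: [0.134, 0.991, 0.0, 0.0]
ft_force: [0.6, -0.0, -0.5]
width: 0.0228
grip_force: 0.0
```

Call:
carry_out:
  deltas:
    - {"hand": 0,"dp": [-0.09,-0.1,0],"spin": 0}
    - {"hand": 0,"dp": [-0.22,-0.25,0],"spin": 0}
    - {"hand": 0,"dp": [-0.35,-0.4,0],"spin": 0}
    - {"hand": 0,"dp": [-0.48,-0.55,0.05],"spin": 0}
    - {"hand": 0,"dp": [-0.61,-0.7,0.12],"spin": 0}
    - {"hand": 0,"dp": [-0.74,-0.85,0.2],"spin": 0}
    - {"hand": 0,"dp": [-0.83,-0.95,0.28],"spin": 0}
    - {"hand": 0,"dp": [-0.87,-0.99,0.34],"spin": 0}
    - {"hand": 0,"dp": [-0.87,-0.99,0.4],"spin": 0}
    - {"hand": 0,"dp": [-0.87,-0.99,0.4],"spin": 0}
    - {"hand": 0,"dp": [-0.87,-0.99,0.4],"spin": 0}

```text
time: 2.1
ee_pos: [0.454, 0.0126, 0.1414]
eef_rot: [0.131, 0.991, -0.0, -0.0]
ft_force: [-0.3, -0.7, -0.6]
width: 0.0008
grip_force: 0.0
```

```bash
cat > d.py <<'E'
from h import *
import sys
from scipy.spatial.transform import Rotation as R
s=read_state();T=R.from_quat(s['eef_rot'])
print(s['time'],s['ee_pos'].round(4),s['joint_positions'].round(2),s['ft_force'].round(2),s['width'].round(4))
for g in ([.455,.0106,.06],[.5232,-.4274,.131],[.6418,.2177,.136]):
    print(g,(T.inv().apply(np.array(g)-s['ee_pos'])/.25).round(3))
E
python3 - <<'E'
from h import *
print([onz('top',(314.1,288.6),z).round(4) for z in(.0,.02,.03)],[onz('scene',(327.9,221),z).round(4) for z in(.02,.03)])
E
python3 d.py
python3 -c "
from bench import *;import cv2;cv2.imwrite('pics/w1.png',camera('wrist')[:,:,::-1])"
```

```text
[array([0.4553, 0.0109, 0.    ]), array([0.4548, 0.0109, 0.02  ]), array([0.4545, 0.011 , 0.03  ])] [array([0.4594, 0.0104, 0.02  ]), array([0.4672, 0.0108, 0.03  ])]Traceback (most recent call last):
  File "d.py", line 5, in <module>
    print(s['time'],s['ee_pos'].round(4),s['joint_positions'].round(2),s['ft_force'].round(2),s['width'].round(4))
                                                                                              ^^^^^^^^^^^^^^^^
AttributeError: 'float' object has no attribute 'round'
```

View pics/w1.png

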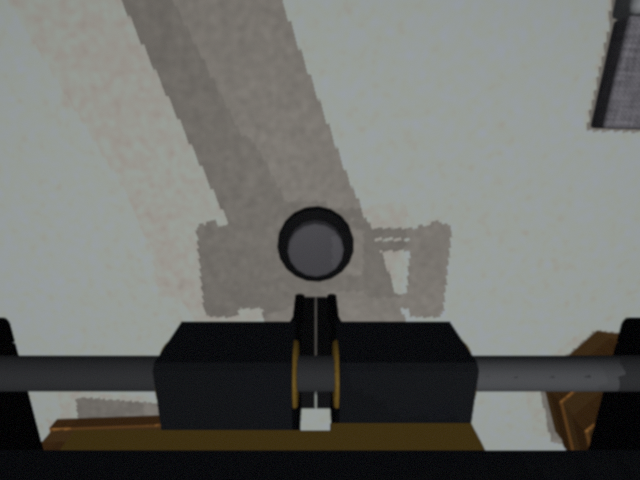

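The wrist view shows the button at (316,247), in line with the closed fingertips, and nothing else under them.

```bash
sed -i "s/,s\['width'\].round(4)//" d.py; python3 d.py
python3 - <<'E'
from h import *
from scipy.spatial.transform import Rotation as R
s=read_state();c=get_calibration('wrist');M=c['mount']
K=np.array([[c['fx'],0,c['cx']],[0,c['fy'],c['cy']],[0,0,1]])
T=np.eye(4);T[:3,:3]=R.from_quat(s['eef_rot']).as_matrix();T[:3,3]=s['ee_pos'];W=T@M
u=cv2.undistortPoints(np.array([[[316,249.]]]),K,np.array([c['k1'],0,0,0,0.]))[0,0]
d=W[:3,:3]@np.r_[u,1];o=W[:3,3]
for z in(.01,.02,.03):print((o+d*(z-o[2])/d[2]).round(4))
E
```

```text
2.15 [0.4543 0.0125 0.1418] [-0.71  0.02  0.6   2.04 -0.02  1.08  1.2 ] [0.52 0.21 0.4 ]
[0.455, 0.0106, 0.06] [-0.005 -0.006  0.327]
[0.5232, -0.4274, 0.131] [-0.725 -1.627  0.043]
[0.6418, 0.2177, 0.136] [-0.51   0.988  0.023]
[0.4607 0.011  0.01  ]
[0.4575 0.0118 0.02  ]
[0.4544 0.0127 0.03  ]
```

Call:
carry_out:
  deltas:
    - {"hand": 0,"dp": [0,0,0.08],"spin": 0}
    - {"hand": 0,"dp": [0,0,0.18],"spin": 0}
    - {"hand": 0,"dp": [0,0,0.26],"spin": 0}
    - {"hand": 0,"dp": [0,0,0.32],"spin": 0}
    - {"hand": 0,"dp": [0,0,0.32],"spin": 0}

```text
time: 2.65
ee_pos: [0.4533, 0.012, 0.0605]
eef_rot: [0.132, 0.991, -0.0, -0.001]
ft_force: [-0.8, -0.5, 0.2]
width: 0.0003
grip_force: 0.0
```

Call:
carry_out:
  deltas:
    - {"hand": 0,"dp": [-0.005,-0.004,0.01],"spin": 0}
    - {"hand": 0,"dp": [-0.005,-0.004,0.02],"spin": 0}
    - {"hand": 0,"dp": [-0.005,-0.004,0.03],"spin": 0}
    - {"hand": 0,"dp": [-0.005,-0.004,0.04],"spin": 0}
    - {"hand": 0,"dp": [-0.005,-0.004,0.05],"spin": 0}
    - {"hand": 0,"dp": [-0.005,-0.004,0.05],"spin": 0}

```text
time: 3.25
ee_pos: [0.4546, 0.0099, 0.0485]
eef_rot: [0.132, 0.991, -0.0, -0.0]
ft_force: [1.0, -0.1, 0.7]
width: 0.0006
grip_force: 0.0
```

Call:
carry_out:
  deltas:
    - {"hand": 0,"dp": [0,0,0.006],"spin": 0}
    - {"hand": 0,"dp": [0,0,0.012],"spin": 0}
    - {"hand": 0,"dp": [0,0,0.012],"spin": 0}

```text
time: 3.55
ee_pos: [0.4547, 0.0099, 0.0455]
eef_rot: [0.133, 0.991, -0.0, -0.0]
ft_force: [0.1, 0.4, 0.5]
width: 0.0004
grip_force: 0.0
```

Call:
carry_out:
  deltas:
    - {"hand": 0,"dp": [0,0,0.006],"spin": 0}
    - {"hand": 0,"dp": [0,0,0.012],"spin": 0}
    - {"hand": 0,"dp": [0,0,0.012],"spin": 0}

```text
time: 3.85
ee_pos: [0.4547, 0.0099, 0.0425]
eef_rot: [0.132, 0.991, -0.0, -0.0]
ft_force: [-0.3, 0.7, 0.3]
width: 0.0006
grip_force: 0.0
```

Call:
carry_out:
  deltas:
    - {"hand": 0,"dp": [0,0,0.006],"spin": 0}
    - {"hand": 0,"dp": [0,0,0.012],"spin": 0}
    - {"hand": 0,"dp": [0,0,0.012],"spin": 0}

```text
time: 4.15
ee_pos: [0.4549, 0.0099, 0.0397]
eef_rot: [0.133, 0.991, 0.0, 0.0]
ft_force: [-0.4, 0.0, 3.3]
width: 0.0006
grip_force: 1.1
```

Call:
carry_out:
  deltas:
    - {"hand": 0,"dp": [0,0,0.006],"spin": 0}
    - {"hand": 0,"dp": [0,0,0.006],"spin": 0}

```text
time: 4.35
ee_pos: [0.4549, 0.0099, 0.0382]
eef_rot: [0.132, 0.991, 0.0, 0.0]
ft_force: [0.1, -0.1, 3.8]
width: 0.0004
grip_force: 1.5
```

Call:
carry_out:
  deltas:
    - {"hand": 0,"dp": [0,0,0.006],"spin": 0}
    - {"hand": 0,"dp": [0,0,0.006],"spin": 0}

```text
time: 4.55
ee_pos: [0.4549, 0.0099, 0.0367]
eef_rot: [0.133, 0.991, 0.0, 0.0]
ft_force: [-0.1, 0.1, 3.8]
width: 0.0007
grip_force: 1.9
```

Call:
carry_out:
  deltas:
    - {"hand": 0,"dp": [0,0,0.004],"spin": 0}
    - {"hand": 0,"dp": [0,0,0.004],"spin": 0}

```text
time: 4.75
ee_pos: [0.4549, 0.0099, 0.0358]
eef_rot: [0.132, 0.991, 0.0, 0.0]
ft_force: [-0.5, -0.9, 4.7]
width: 0.0004
grip_force: 2.2
```

Call:
carry_out:
  deltas:
    - {"hand": 0,"dp": [0,0,0.004],"spin": 0}
    - {"hand": 0,"dp": [0,0,0.004],"spin": 0}

```text
time: 4.95
ee_pos: [0.4549, 0.0099, 0.035]
eef_rot: [0.133, 0.991, 0.0, -0.0]
ft_force: [-2.1, -1.1, 10.9]
width: 0.0004
grip_force: 5.1
```

The force jumped past 5 N, so the button is fully down. I'll raise and go to the large round stack.

Call:
carry_out:
  deltas:
    - {"hand": 0,"dp": [0,0,-0.05],"spin": 0}
    - {"hand": 0,"dp": [0,0,-0.18],"spin": 0}
    - {"hand": 0,"dp": [0,0,-0.34],"spin": 0}
    - {"hand": 0,"dp": [0,0,-0.5],"spin": 0}
    - {"hand": 0,"dp": [0,0,-0.66],"spin": 0}
    - {"hand": 0,"dp": [0,0,-0.8],"spin": 0}
    - {"hand": 0,"dp": [0,0,-0.86],"spin": 0}
    - {"hand": 0,"dp": [0,0,-0.86],"spin": 0}

```text
time: 5.75
ee_pos: [0.4556, 0.0098, 0.2521]
eef_rot: [0.133, 0.991, 0.001, 0.002]
ft_force: [0.2, -0.1, 0.1]
width: 0.0004
grip_force: 0.0
```

Call:
carry_out:
  deltas:
    - {"hand": 0,"dp": [-0.04,-0.08,0],"spin": 0}
    - {"hand": 0,"dp": [-0.09,-0.2,0],"spin": 0}
    - {"hand": 0,"dp": [-0.15,-0.34,0],"spin": 0}
    - {"hand": 0,"dp": [-0.21,-0.48,0],"spin": 0}
    - {"hand": 0,"dp": [-0.28,-0.62,0],"spin": 0}
    - {"hand": 0,"dp": [-0.33,-0.74,0],"spin": 0}
    - {"hand": 0,"dp": [-0.36,-0.81,0],"spin": 0}
    - {"hand": 0,"dp": [-0.36,-0.81,0],"spin": 0}

```text
time: 6.55
ee_pos: [0.4872, -0.2121, 0.2487]
eef_rot: [0.135, 0.991, -0.001, -0.001]
ft_force: [-1.0, -0.2, -0.2]
width: 0.0003
grip_force: 0.0
```

Call:
carry_out:
  deltas:
    - {"hand": 0,"dp": [-0.04,-0.08,0],"spin": 0}
    - {"hand": 0,"dp": [-0.09,-0.2,0],"spin": 0}
    - {"hand": 0,"dp": [-0.15,-0.34,0],"spin": 0}
    - {"hand": 0,"dp": [-0.21,-0.48,0],"spin": 0}
    - {"hand": 0,"dp": [-0.28,-0.62,0],"spin": 0}
    - {"hand": 0,"dp": [-0.33,-0.74,0],"spin": 0}
    - {"hand": 0,"dp": [-0.36,-0.81,0],"spin": 0}
    - {"hand": 0,"dp": [-0.36,-0.81,0],"spin": 0}

```text
time: 7.35
ee_pos: [0.5208, -0.4299, 0.2481]
eef_rot: [0.134, 0.991, -0.0, -0.001]
ft_force: [-1.0, -0.5, -0.1]
width: 0.0006
grip_force: 0.0
```

```bash
python3 d.py; python3 -c "
from bench import *;import cv2;cv2.imwrite('pics/w2.png',camera('wrist')[:,:,::-1])"
```

```text
7.35 [ 0.5208 -0.4299  0.2481] [ 0.05  0.56  0.87  1.34 -0.42  1.44  2.2 ] [-0.95 -0.45 -0.14]
[0.455, 0.0106, 0.06] [0.72  1.629 0.753]
[0.5232, -0.4274, 0.131] [-0.008  0.013  0.468]
[0.6418, 0.2177, 0.136] [0.221 2.626 0.447]
```

View pics/w2.png

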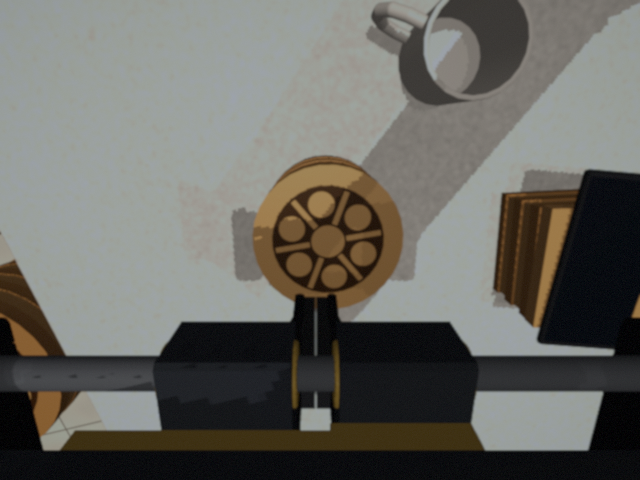

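The wrist view shows the large round stack with its hub at (327.5,241) and its rim from 254 to 403. I'll combine the three rays to refine its position.

```bash
cat > w.py <<'E'
from h import *
from scipy.spatial.transform import Rotation as R
def wray(p):
    s=read_state();c=get_calibration('wrist')
    K=np.array([[c['fx'],0,c['cx']],[0,c['fy'],c['cy']],[0,0,1]])
    T=np.eye(4);T[:3,:3]=R.from_quat(s['eef_rot']).as_matrix();T[:3,3]=s['ee_pos'];W=T@c['mount']
    u=cv2.undistortPoints(np.array([[p]],float),K,np.array([c['k1'],0,0,0,0.]))[0,0]
    d=W[:3,:3]@np.r_[u,1];return W[:3,3],d/np.linalg.norm(d)
def fit(rs):
    A=b=0
    for o,d in rs:
        P=np.eye(3)-np.outer(d,d);A=A+P;b=b+P@o
    X=np.linalg.solve(A,b);return X.round(4),[np.linalg.norm((np.eye(3)-np.outer(d,d))@(X-o)).round(4) for o,d in rs]
def go(wp,l,r,t,s):
    w=wray(wp);print('3 rays',fit([w,ray('top',t),ray('scene',s)]),'w+top',fit([w,ray('top',t)]),'w+scene',fit([w,ray('scene',s)]))
    for z in(.08,.09,.1):
        q=[o+d*(z-o[2])/d[2] for o,d in(wray(l),wray(r),w)];print(z,'width',np.linalg.norm(q[0]-q[1]).round(4),q[2].round(4))
E
python3 -c "
from w import *
go((327.5,241),(253.5,238),(403,238),(478.4,261.9),(134.9,218.2))"
```

```text
3 rays (array([ 0.5268, -0.4233,  0.0969]), [np.float64(0.0035), np.float64(0.005), np.float64(0.002)]) w+top (array([ 0.5218, -0.4194,  0.1207]), [np.float64(0.0008), np.float64(0.0008)]) w+scene (array([ 0.5295, -0.4212,  0.0975]), [np.float64(0.0001), np.float64(0.0001)])
0.08 width 0.1225 [ 0.5346 -0.422   0.08  ]
0.09 width 0.1186 [ 0.5316 -0.4215  0.09  ]
0.1 width 0.1147 [ 0.5287 -0.421   0.1   ]
```

The rim width gives z≈0.096, and the three rays agree at (0.526, -0.424, 0.096). I'll come down to TCP z≈0.136 and hold.

Call:
carry_out:
  deltas:
    - {"hand": 0,"dp": [-0.016,0.03,0.05],"spin": 0}
    - {"hand": 0,"dp": [-0.016,0.03,0.14],"spin": 0}
    - {"hand": 0,"dp": [-0.016,0.03,0.24],"spin": 0}
    - {"hand": 0,"dp": [-0.016,0.03,0.32],"spin": 0}
    - {"hand": 0,"dp": [-0.016,0.03,0.38],"spin": 0}
    - {"hand": 0,"dp": [-0.016,0.03,0.42],"spin": 0}
    - {"hand": 0,"dp": [-0.016,0.03,0.44],"spin": 0}
    - {"hand": 0,"dp": [-0.016,0.03,0.45],"spin": 0}
    - {"hand": 0,"dp": [-0.016,0.03,0.45],"spin": 0}
    - {"hand": 0,"dp": [-0.016,0.03,0.45],"spin": 0}

```text
time: 8.4
ee_pos: [0.5281, -0.4223, 0.1379]
eef_rot: [0.133, 0.991, -0.0, 0.0]
ft_force: [-0.3, -0.4, 0.2]
width: 0.0008
grip_force: 0.0
```

Run:
```python
from h import *
a=cv2.cvtColor(camera('wrist'),cv2.COLOR_RGB2BGR);b=cv2.cvtColor(camera('scene'),cv2.COLOR_RGB2BGR)
print(read_state()['ee_pos'])
b=cv2.resize(b[130:290,60:220],(480,480),interpolation=cv2.INTER_CUBIC)
o=np.hstack([a[:,80:560],b]);cv2.imwrite('pics/c2.png',cv2.resize(o,(800,400)))
```

```text
[ 0.52811098 -0.42222686  0.13777751]
```

View pics/c2.png

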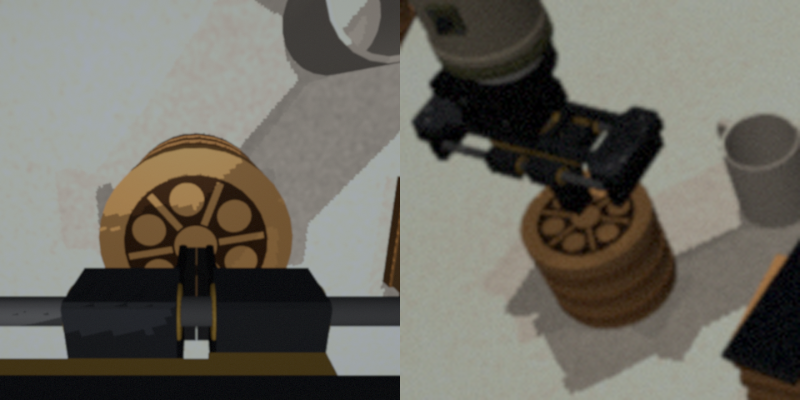

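The fingertips sit over the hub: in the wrist view the hub is at x=195 and the fingers at x=196 in the left half. Quick height check from the rim width, then hold.

```bash
python3 -c "
from w import *
go((314.5,293),(199.5,280),(430.5,280),(478.4,261.9),(134.9,218.2))"
```

```text
3 rays (array([ 0.5263, -0.4242,  0.096 ]), [np.float64(0.0027), np.float64(0.0041), np.float64(0.0021)]) w+top (array([ 0.5217, -0.4212,  0.113 ]), [np.float64(0.0002), np.float64(0.0002)]) w+scene (array([ 0.5286, -0.4226,  0.0963]), [np.float64(0.0005), np.float64(0.0005)])
0.08 width 0.1266 [ 0.5359 -0.4251  0.08  ]
0.09 width 0.1203 [ 0.5315 -0.4238  0.09  ]
0.1 width 0.114 [ 0.5272 -0.4226  0.1   ]
```

The top is at z≈0.0965, so the gap is 41 mm. Now hold.

Call:
carry_out:
  deltas:
    - {"hand": 0,"dp": [0,0,0],"spin": 0}
    - {"hand": 0,"dp": [0,0,0],"spin": 0}
    - {"hand": 0,"dp": [0,0,0],"spin": 0}
    - {"hand": 0,"dp": [0,0,0],"spin": 0}
    - {"hand": 0,"dp": [0,0,0],"spin": 0}
    - {"hand": 0,"dp": [0,0,0],"spin": 0}
    - {"hand": 0,"dp": [0,0,0],"spin": 0}
    - {"hand": 0,"dp": [0,0,0],"spin": 0}
    - {"hand": 0,"dp": [0,0,0],"spin": 0}
    - {"hand": 0,"dp": [0,0,0],"spin": 0}
    - {"hand": 0,"dp": [0,0,0],"spin": 0}
    - {"hand": 0,"dp": [0,0,0],"spin": 0}
    - {"hand": 0,"dp": [0,0,0],"spin": 0}

```text
time: 9.8
ee_pos: [0.5279, -0.422, 0.1372]
eef_rot: [0.133, 0.991, 0.0, 0.0]
ft_force: [0.2, -0.6, 0.1]
width: 0.0006
grip_force: 0.0
```

Call:
carry_out:
  deltas:
    - {"hand": 0,"dp": [0,0,0],"spin": 0}
    - {"hand": 0,"dp": [0,0,0],"spin": 0}
    - {"hand": 0,"dp": [0,0,0],"spin": 0}
    - {"hand": 0,"dp": [0,0,0],"spin": 0}
    - {"hand": 0,"dp": [0,0,0],"spin": 0}
    - {"hand": 0,"dp": [0,0,0],"spin": 0}
    - {"hand": 0,"dp": [0,0,0],"spin": 0}
    - {"hand": 0,"dp": [0,0,0],"spin": 0}
    - {"hand": 0,"dp": [0,0,0],"spin": 0}
    - {"hand": 0,"dp": [0,0,0],"spin": 0}
    - {"hand": 0,"dp": [0,0,0],"spin": 0}
    - {"hand": 0,"dp": [0,0,0],"spin": 0}
    - {"hand": 0,"dp": [0,0,0],"spin": 0}

```text
time: 11.1
ee_pos: [0.5279, -0.422, 0.1372]
eef_rot: [0.133, 0.991, 0.0, 0.0]
ft_force: [0.0, -0.1, -0.3]
width: 0.0002
grip_force: 0.0
```

Call:
carry_out:
  deltas:
    - {"hand": 0,"dp": [0,0,-0.04],"spin": 0}
    - {"hand": 0,"dp": [0,0,-0.14],"spin": 0}
    - {"hand": 0,"dp": [0,0,-0.28],"spin": 0}
    - {"hand": 0,"dp": [0,0,-0.4],"spin": 0}
    - {"hand": 0,"dp": [0,0,-0.48],"spin": 0}
    - {"hand": 0,"dp": [0,0,-0.5],"spin": 0}
    - {"hand": 0,"dp": [0,0,-0.5],"spin": 0}

```text
time: 11.8
ee_pos: [0.528, -0.4222, 0.2628]
eef_rot: [0.133, 0.991, -0.0, 0.001]
ft_force: [0.3, 0.3, -1.2]
width: 0.0004
grip_force: 0.0
```

Call:
carry_out:
  deltas:
    - {"hand": 0,"dp": [0.04,0.08,0],"spin": 0}
    - {"hand": 0,"dp": [0.09,0.2,0],"spin": 0}
    - {"hand": 0,"dp": [0.15,0.34,0],"spin": 0}
    - {"hand": 0,"dp": [0.21,0.48,0],"spin": 0}
    - {"hand": 0,"dp": [0.28,0.62,0],"spin": 0}
    - {"hand": 0,"dp": [0.33,0.74,0],"spin": 0}
    - {"hand": 0,"dp": [0.36,0.81,0],"spin": 0}
    - {"hand": 0,"dp": [0.36,0.81,0],"spin": 0}

```text
time: 12.6
ee_pos: [0.4942, -0.1993, 0.261]
eef_rot: [0.13, 0.992, 0.001, -0.001]
ft_force: [-0.3, -0.6, 0.1]
width: 0.0001
grip_force: 0.0
```

Call:
carry_out:
  deltas:
    - {"hand": 0,"dp": [0.04,0.08,0],"spin": 0}
    - {"hand": 0,"dp": [0.09,0.2,0],"spin": 0}
    - {"hand": 0,"dp": [0.15,0.34,0],"spin": 0}
    - {"hand": 0,"dp": [0.21,0.48,0],"spin": 0}
    - {"hand": 0,"dp": [0.28,0.62,0],"spin": 0}
    - {"hand": 0,"dp": [0.33,0.74,0],"spin": 0}
    - {"hand": 0,"dp": [0.36,0.81,0],"spin": 0}
    - {"hand": 0,"dp": [0.36,0.81,0],"spin": 0}

```text
time: 13.4
ee_pos: [0.4601, 0.0182, 0.2612]
eef_rot: [0.131, 0.991, -0.0, -0.001]
ft_force: [0.7, -0.0, -0.4]
width: 0.0007
grip_force: 0.0
```

Call:
carry_out:
  deltas:
    - {"hand": 0,"dp": [-0.05,0.1,0],"spin": 0}
    - {"hand": 0,"dp": [-0.13,0.25,0],"spin": 0}
    - {"hand": 0,"dp": [-0.21,0.4,0],"spin": 0}
    - {"hand": 0,"dp": [-0.28,0.55,0],"spin": 0}
    - {"hand": 0,"dp": [-0.36,0.7,0],"spin": 0}
    - {"hand": 0,"dp": [-0.44,0.85,0],"spin": 0}
    - {"hand": 0,"dp": [-0.49,0.95,0],"spin": 0}
    - {"hand": 0,"dp": [-0.51,0.98,0],"spin": 0}
    - {"hand": 0,"dp": [-0.51,0.98,0],"spin": 0}
    - {"hand": 0,"dp": [-0.51,0.98,0],"spin": 0}

```text
time: 14.4
ee_pos: [0.6481, 0.2166, 0.262]
eef_rot: [0.134, 0.991, -0.001, -0.0]
ft_force: [-0.4, -0.2, -0.0]
width: 0.0004
grip_force: 0.0
```

```bash
python3 d.py; python3 -c "
from bench import *;import cv2;cv2.imwrite('pics/w3.png',camera('wrist')[:,:,::-1])"
```

```text
14.4 [0.6481 0.2166 0.262 ] [-0.8   0.51  0.62  1.28 -0.29  1.44  1.1 ] [-0.43 -0.16 -0.03]
[0.455, 0.0106, 0.06] [ 0.527 -0.998  0.809]
[0.5232, -0.4274, 0.131] [-0.2   -2.616  0.527]
[0.6418, 0.2177, 0.136] [ 0.026 -0.002  0.504]
```

View pics/w3.png

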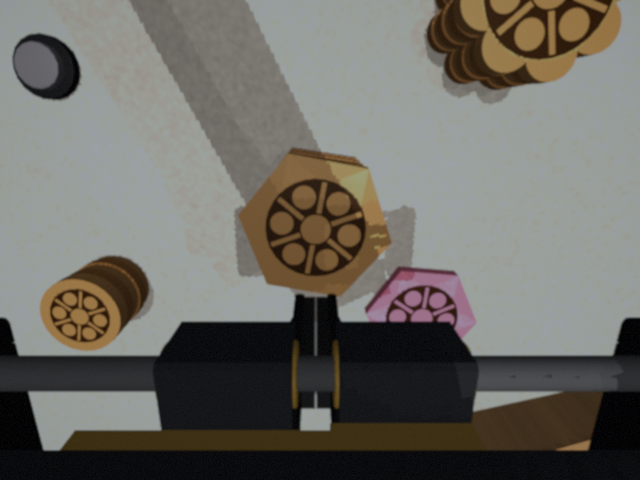

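The tan hexagon's hub is at (316,229), with corners at (239,219) and (391,240). The pink look-alike at (420,305) is off to the side.

```bash
python3 -c "
from w import *
go((316,229),(239,219),(391,240),(238.4,218.7),(424.6,271.3))"
```

```text
3 rays (array([0.6446, 0.2169, 0.0993]), [np.float64(0.0032), np.float64(0.0042), np.float64(0.0019)]) w+top (array([0.6437, 0.2158, 0.1024]), [np.float64(0.0036), np.float64(0.0036)]) w+scene (array([0.6472, 0.2176, 0.1028]), [np.float64(0.0004), np.float64(0.0004)])
0.08 width 0.1306 [0.653  0.2156 0.08  ]
0.09 width 0.1266 [0.6504 0.2163 0.09  ]
0.1 width 0.1226 [0.6478 0.217  0.1   ]
```

Call:
carry_out:
  deltas:
    - {"hand": 0,"dp": [0.01,0,0.05],"spin": 0}
    - {"hand": 0,"dp": [0.01,0,0.14],"spin": 0}
    - {"hand": 0,"dp": [0.01,0,0.24],"spin": 0}
    - {"hand": 0,"dp": [0.01,0,0.33],"spin": 0}
    - {"hand": 0,"dp": [0.01,0,0.4],"spin": 0}
    - {"hand": 0,"dp": [0.01,0,0.45],"spin": 0}
    - {"hand": 0,"dp": [0.01,0,0.47],"spin": 0}
    - {"hand": 0,"dp": [0.01,0,0.48],"spin": 0}
    - {"hand": 0,"dp": [0.01,0,0.48],"spin": 0}
    - {"hand": 0,"dp": [0.01,0,0.48],"spin": 0}

```text
time: 15.45
ee_pos: [0.646, 0.2197, 0.1431]
eef_rot: [0.133, 0.991, 0.0, 0.001]
ft_force: [0.4, 0.1, 0.7]
width: 0.0003
grip_force: 0.0
```

Run:
```python
from h import *
a=cv2.cvtColor(camera('wrist'),cv2.COLOR_RGB2BGR);b=cv2.cvtColor(camera('scene'),cv2.COLOR_RGB2BGR)
print(read_state()['ee_pos'])
b=cv2.resize(b[190:350,340:500],(480,480),interpolation=cv2.INTER_CUBIC)
o=np.hstack([a[:,80:560],b]);cv2.imwrite('pics/c3.png',cv2.resize(o,(800,400)))
```

```text
[0.64591938 0.21970748 0.14293149]
```

View pics/c3.png

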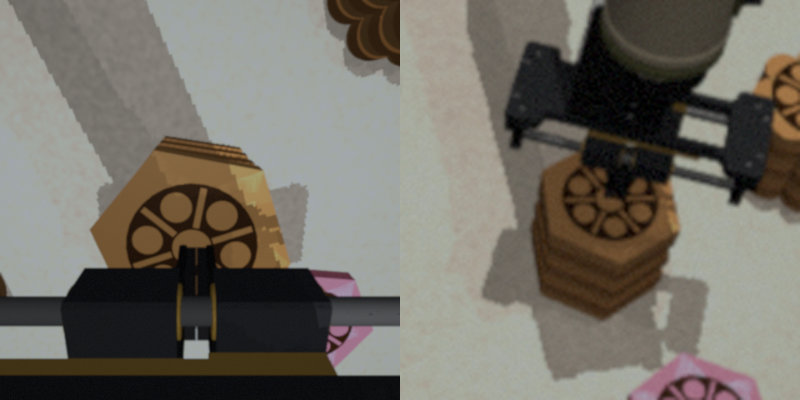

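The fingers are over the hub, about 2.5 mm too far left (+y). I'll trim that and hold.

Call:
carry_out:
  deltas:
    - {"hand": 0,"dp": [0,-0.01,0.004],"spin": 0}
    - {"hand": 0,"dp": [0,-0.01,0.004],"spin": 0}
    - {"hand": 0,"dp": [0,-0.01,0.004],"spin": 0}
    - {"hand": 0,"dp": [0,-0.01,0.004],"spin": 0}
    - {"hand": 0,"dp": [0,-0.01,0.004],"spin": 0}
    - {"hand": 0,"dp": [0,-0.01,0.004],"spin": 0}
    - {"hand": 0,"dp": [0,-0.01,0.004],"spin": 0}
    - {"hand": 0,"dp": [0,-0.01,0.004],"spin": 0}
    - {"hand": 0,"dp": [0,-0.01,0.004],"spin": 0}
    - {"hand": 0,"dp": [0,-0.01,0.004],"spin": 0}

```text
time: 16.55
ee_pos: [0.645, 0.2173, 0.1413]
eef_rot: [0.133, 0.991, 0.0, 0.0]
ft_force: [0.2, 0.5, -1.0]
width: 0.0009
grip_force: 0.0
```

Call:
carry_out:
  deltas:
    - {"hand": 0,"dp": [0,0,0],"spin": 0}
    - {"hand": 0,"dp": [0,0,0],"spin": 0}
    - {"hand": 0,"dp": [0,0,0],"spin": 0}
    - {"hand": 0,"dp": [0,0,0],"spin": 0}
    - {"hand": 0,"dp": [0,0,0],"spin": 0}
    - {"hand": 0,"dp": [0,0,0],"spin": 0}
    - {"hand": 0,"dp": [0,0,0],"spin": 0}
    - {"hand": 0,"dp": [0,0,0],"spin": 0}
    - {"hand": 0,"dp": [0,0,0],"spin": 0}
    - {"hand": 0,"dp": [0,0,0],"spin": 0}
    - {"hand": 0,"dp": [0,0,0],"spin": 0}
    - {"hand": 0,"dp": [0,0,0],"spin": 0}
    - {"hand": 0,"dp": [0,0,0],"spin": 0}
    - {"hand": 0,"dp": [0,0,0],"spin": 0}
    - {"hand": 0,"dp": [0,0,0],"spin": 0}
    - {"hand": 0,"dp": [0,0,0],"spin": 0}
    - {"hand": 0,"dp": [0,0,0],"spin": 0}
    - {"hand": 0,"dp": [0,0,0],"spin": 0}
    - {"hand": 0,"dp": [0,0,0],"spin": 0}
    - {"hand": 0,"dp": [0,0,0],"spin": 0}

```text
time: 18.55
ee_pos: [0.645, 0.2173, 0.1413]
eef_rot: [0.132, 0.991, 0.0, 0.0]
ft_force: [0.2, -0.1, -0.1]
width: 0.0006
grip_force: 0.0
```

```bash
python3 -c "
from bench import *
s=read_state();print(s['time'],s['ee_pos']);print(close_job())"
```

```text
18.55 [0.64495209 0.21725365 0.14127087]
the job is handed in; nothing more can be done
None
```

I pressed the call button fully down, pointed at the large round stack and then the hexagonal stack from about 4 cm for over 2 s each, and handed the job in at 18.55 s still pointing at the hexagon; no verdict came back.

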